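Wax ring out of the push-latch drawer

ROBOT

A 6-joint arm with a two-finger parallel gripper is mounted at the origin on a cart in front of the work surface, level with it; the furniture and walls round the work are solid. World frame = base frame: x ahead of the robot, y to its left, z up, the work surface at z = 0. Lengths are in m, angles in rad, forces in N, time in s.
With the tool pointing down it reaches from about 0.225 to 0.875 m from the base axis. Payload 3.4 kg.
Tool frame: the origin (TCP) lies at the very end of the fingers, on their centre line; the grasp point (between the pads) lies 19 mm behind it; z points along the fingers, y is the direction in which the jaws open and shut (so a half turn about z gives the same grasp; the last joint's range is limited). The gripper opens to 85 mm and grips with 20 to 120 N. Pads are 22 mm wide; open, the fingers measure 114 mm over their backs; the gripper's body (76 mm by 85 mm) begins 54 mm behind the grasp point. The pads swing forward as they close: fully open they stand 13 mm farther back than shut.
Start: joints at [-1.345, 0.276, 1.505, -0, 1.361, -0.121], TCP at [0.195, -0.541, 0.231] pointing down, gripper open.
Joint ranges: [-2.89, 2.89], [-0.75, 2.08], [0.22, 2.7], [-1.18, 4.32], [0.11, 2.71], [-2.7, 2.7]. Speed limits (rad/s): [2.57, 2.57, 3.14, 3.14, 3.14, 3.14].

INTERFACE

Orientations are given as a unit quaternion [w, x, y, z].
In Python, from rig import telemetry, imaging, manip, finder gives the robot as it stands.
- The arm moves only by the tool arm_command, never from a script. Its argument "steps" is a list of rows, each a list of 3 entries, a list of its own where there are three numbers: the turn, a rotation vector about the world's x, y, z in rad, then the shift along the world's x, y, z in mm, then the closure in counts, from 0 (fully open) to 255 (shut). In form: [[[rx, ry, rz], [dx, dy, dz], grip], ...]. A call has 1 to 20 rows; each row shifts and turns the commanded pose from where the row before left it; what a row does not reach is not made up. A row lasts 1/8 s, in which the tool goes at most 62.5 mm and 10.7 degrees, less where a joint would pass 70% of its speed; a pose out of reach is approached as far as the arm can. A call is refused whole if a number of a shift passes 62.5 or a number of a turn 0.188, either way. A call with a gripper value outside its range is refused whole. The fingers move at their own pace and stop on an object; "newtons" is the grip in N (left out, the last holds). Time passes only in rows, so rows that do not move let the fingers close. It gives the time, the measured TCP pose, the force and the opening at its end, in the units of the state.
- telemetry.get_state(): the state, without advancing time (a new reading comes with each control period).
- imaging.get_image(name): name is "scene" or "top"; returns the picture (480x640x3 uint8, blue, green, red); there is no depth.
- imaging.camera_params(name): a dict with "intrinsics" (3x3 intrinsics, pixels), "R" (3x3) and "t" (3): a world point X has camera coordinates R X + t. Camera axes: x right, y down, z forward; pixel columns grow to the right and rows downward; lengths in m; the calibration is good to about 2 mm. A picture is of the moment at which its call begins. camera_params takes no time and is no camera call.
- manip.sign_off(): hands the job in, once; it reports no verdict.
Trained networks look in the newest picture that a camera, given by its name, has taken for a name from the list of things; names that differ only in an ending like _2 or _b are one class to them, and where a whole thing is asked for, a point or a joint stands for the part that bears it (a point fixed in the world has none). Each returns a list of dicts, best first, with "score" (0 to 1); they miss things now and then, are a little off and sometimes report something else, mostly with a low value. They report only what shows in the picture. A call takes as long as a camera call.
- finder.cut_out(camera, thing): "pixels" (480x640 bool, what is visible of it) and "extent" ([left, top, width, height] in pixels, round what is visible of it).
The state is a dict: "clock": time; "qpos": joint angles; "qd": joint speeds; "effort": joint torques, N m; "position": TCP position; "ee_rot": TCP orientation; "contact_force": force on the tool from outside, world axes, zero at the start; "moment": the same for the moment, N m; "width": finger opening in m.
Only numpy, scipy, OpenCV 4.12 (cv2) and the standard library are available. Lean on these libraries where they do the work, as an engineer would, in place of code of your own. Each camera call takes 0.05 s, during which the arm holds its last target.

TASK

The second wax ring model is in the wide drawer of the low bench chest. The drawer has no handle: press its front in until you feel it stop, let it spring out, and draw it open; set the ring down on the black presentation tray beside its twin without dropping it. Then push the wide drawer home until it catches and stays shut; never force the shut drawer, keep the slim drawer shut and leave the twin ring as it is.

Things in the scene. Friction and masses are not known exactly. Their poses are not given: they have to be found in the camera images.
- chest: Low dark wooden chest fixed on the bench, 190 deep (x), 230 wide (y), 68 mm high. Origin: centre of its underside, on the bench. Its -x side faces the robot and holds two handle-less drawers side by side, which open along the chest's -x; +y is left. Front edge of the carcass at x = -95 mm; top board 60 to 68 mm above the bench. A loose wax block lies on top.
- wide_drawer (a joint): Travel of the wide left drawer, m: 0 shut and caught, negative pressed in, 0.105 fully out. Pressed in against a 3 N spring it meets a firm stop 4 to 13 mm in; the depth is hidden and differs each time. The catch lets go only at that stop; a shorter press stays caught. Let go, it springs out to about 0.043 and rests. 8 to 12 N is plenty; over 20 N on the shut drawer is forcing it.
- wide_front (a point): Centre of the outer face of the wide drawer's front panel, moving with it; axes as the chest's. Panel 125 mm wide (y), 45 high (13 to 58 above the bench), 18 thick (to +x of this point). Shut: at chest x = -114, y = 43, z = 36 mm, 19 mm proud of the carcass. To shut: push it past 0.043 against the spring (2 to 3 N) to a firm stop 5 to 15 mm beyond 0, back off: it stays caught.
- wide_edge (a point): Middle of the wide drawer panel's top edge (18 mm thick), moving with the drawer. Sprung out by 43 mm, some 44 mm are free between the panel's inner face and the carcass, so the edge can be pinched from above across its thickness, one finger in the drawer. Beyond 0.043 the drawer slides freely (drag 0.4 N plus 2 N at 0.1 m/s) and stays where left.
- wide_floor (a point): Centre of the wide drawer's inner floor, moving with the drawer: 19 mm above the bench, the inside 108 mm long (x), 112 mm wide (y); side and back walls 5 mm thick, tops 46 mm above the bench.
- slim_drawer (a joint): Travel of the slim right drawer, m; 0 shut, positive open. It has the same kind of latch and is to stay shut.
- slim_front (a point): Centre of the outer face of the slim drawer's front panel, 75 mm wide, 45 mm high, otherwise like the wide one; at chest x = -114, y = -68, z = 36 mm when shut.
- ring: Teal wax signet ring model, 27 x 24 x 29 mm (x, y, z), about 12 g, standing on its bezel. Origin: centre of its underside; z up. The band is 24 mm wide along y: grasp it across y. It starts on the floor of the wide drawer, 53 to 69 mm behind the panel's inner face, near the middle of its width, and may slide a little or tip over if the drawer is jerked.
- tray: Black velvet-lined stone presentation tray, 110 x 180 x 22 mm (x, y, z), loose, 0.28 kg. Origin: centre of its underside. The velvet floor, 98 x 168 mm, lies 17 mm above the underside; the rim is 6 mm wide and 5 mm higher.
- twin: The other teal wax ring, same size and shape as the ring, standing on the tray in its +y half; origin at the centre of its underside.

How it is judged:
On the way, in this order (a step that is already met when the one before it is completed fails the run):
1. pressed and let go, the wide drawer has sprung out by itself (value of joint wide_drawer above 0.03 m and contact force between the fingers and wide_drawer below 0.2 N), for 0.1 s.
2. the wide drawer is drawn open (value of joint wide_drawer above 0.07 m), for 0.1 s.
3. the ring lies on the tray, let go (x of ring in the frame of tray between -0.05 and 0.05 m and y of ring in the frame of tray between -0.085 and 0.085 m and contact force between ring and tray above 0.03 N and contact force between the fingers and ring below 0.02 N), for 0.2 s.
4. the wide drawer is pushed home and caught (value of joint wide_drawer below 0.004 m and contact force between the fingers and wide_drawer below 0.2 N), for 0.3 s.
At the end, for the whole second after the job is handed in: Both drawers are shut and caught (within 4 mm of 0), the ring lies at rest on the velvet inside the tray's rim, and its twin still stands on the tray (value of joint each of wide_drawer, slim_drawer below 0.004 m and x of ring in the frame of tray between -0.05 and 0.05 m and y of ring in the frame of tray between -0.085 and 0.085 m and contact force between ring and tray above 0.03 N and linear speed of ring below 0.02 m/s and z of twin in the frame of tray below 0.022 m and angle between twin's own z axis and vertical below 0.2 rad); the robot touches nothing.
It fails at once if the shut wide drawer is forced with more than 20 N (value of joint wide_drawer below 0.01 m and contact force between any of the fingers, the arm and wide_drawer above 20 N).
It fails at once if the slim drawer comes open by more than 10 mm (value of joint slim_drawer above 0.01 m).
It fails at once if the twin ring is shifted by more than 30 mm or tipped over (distance of twin from where it was at the start of the episode above 0.03 m or angle between twin's own z axis and vertical above 0.5 rad).
It fails at once if the ring is dropped: it moves faster than 0.7 m/s while no finger touches it (linear speed of ring above 0.7 m/s and contact force between the fingers and ring below 0.01 N).
It also fails if it takes over 72 s, if anything falls off the work surface, if the arm or the gripper's body presses on something with over 40 N, if the wrist force passes 120 N, or if a joint passes its speed limit or range.

## Working session

There is one attempt and no reset: what is moved stays moved. The work goes in short steps, Python scripts to look and compute and a tool call to move; the robot and the scene stay as the last step left them, time stands still between calls to the robot, and variables do not carry over. Pictures are saved under pics/ and viewed, and the job is handed in when it is done.

Besides the shell and the picture viewer there is one more tool, called after "Emit:" as name(argument=value, ...), one argument or row to a line, values as JSON. arm_command: Moves the arm, as the interface text tells. Its arguments: {"type":"object","properties":{"steps":{"type":"array"},"newtons":{"type":"number"}},"required":["steps"]}

```bash
mkdir -p pics; ls
python3 - <<'E'
from rig import telemetry, imaging, manip, finder
import cv2
s=telemetry.get_state(); print({k:(v if not hasattr(v,'tolist') else v.tolist()) for k,v in s.items()})
for n in ("scene","top"):
    im=imaging.get_image(n); cv2.imwrite(f"pics/{n}0.png",im)
    p=imaging.camera_params(n); print(n,p)
E
```

```text
pics
{'clock': 0.0, 'qpos': [-1.3450012456780587, 0.27654279741834514, 1.5061278508924973, -1.7122537777796107e-05, 1.3607298831733416, -0.12101583839172549], 'qd': [0.00020854023235766686, 0.0006304394471564054, 0.00012321710218658928, 0.001191014790180719, 0.00013769976211030298, -0.00013266997882338506], 'effort': [-0.0015257982158800587, -41.67784810066223, -24.58099365234375, -0.000268053263425827, 0.01096839172532782, 2.7157478825756698e-05], 'position': [0.19530094111443055, -0.5402398015328956, 0.23047160355587945], 'ee_rot': [-0.0009022602232917785, 0.9850021975692024, 0.1725394262432886, -5.5695316512727914e-05], 'contact_force': [-0.06829228266238743, 0.27245796455423243, 0.15067037074286377], 'moment': [-0.03634055942938656, 0.007530973255470312, 0.0309120847277852], 'width': 0.08559311940500462}
scene {'intrinsics': array([[525.76303258,   0.        , 324.86068988],
       [  0.        , 525.76303258, 234.2603037 ],
       [  0.        ,   0.        ,   1.        ]]), 'R': array([[-0.86495495, -0.50162294, -0.01507839],
       [-0.26797175,  0.48705376, -0.83124592],
       [ 0.42431601, -0.71494969, -0.55570034]]), 't': array([0.59379048, 0.16069839, 0.87863991])}
top {'intrinsics': array([[465.94803552,   0.        , 312.16698847],
       [  0.        , 465.94803552, 240.36530356],
       [  0.        ,   0.        ,   1.        ]]), 'R': array([[-0.02439236, -0.99960224,  0.01415572],
       [-0.98201057,  0.02130613, -0.18762008],
       [ 0.18724385, -0.01847757, -0.98213966]]), 't': array([0.12604768, 0.60986833, 0.92531666])}
```

View pics/scene0.png

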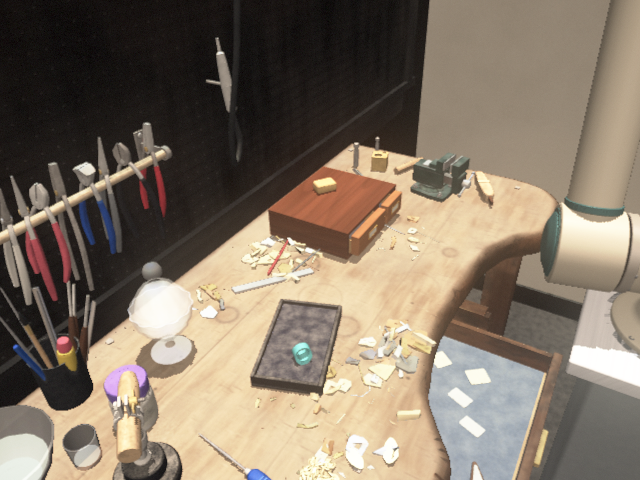

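View pics/top0.png

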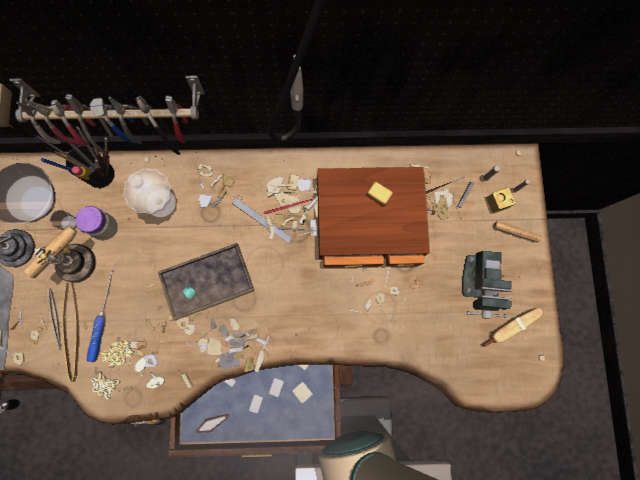

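```bash
cat > h.py <<'E'
from rig import telemetry, imaging, manip, finder
import cv2, numpy as np
def ray(n,px,z):
    p=imaging.camera_params(n);K,R,t=p["intrinsics"],np.array(p["R"]),np.array(p["t"])
    d=R.T@np.linalg.solve(K,np.array([px[0],px[1],1.]));c=-R.T@t
    return c+d*(z-c[2])/d[2]
def proj(n,X):
    p=imaging.camera_params(n);v=np.array(p["R"])@np.array(X)+p["t"];v=np.array(p["intrinsics"])@v;return v[:2]/v[2]
def rect(m):
    c=max(cv2.findContours(m.astype(np.uint8),0,1)[0],key=cv2.contourArea)
    return cv2.boxPoints(cv2.minAreaRect(c)),c
def st():
    s=telemetry.get_state();return s["clock"],np.round(s["position"],4),np.round(s["ee_rot"],4),np.round(s["contact_force"],2),s["width"]
E
python3 - <<'E'
from h import *
np.set_printoptions(suppress=True,precision=4)
im=imaging.get_image("top");imaging.get_image("scene")
for th in("chest","wide_front","slim_front","tray","twin"):
    for n in("top","scene"):
        r=finder.cut_out(n,th)
        for q in r[:2]:
            print(th,n,round(q["score"],2),q["extent"],int(q["pixels"].sum()))
        if r and n=="top":
            b,c=rect(r[0]["pixels"]);print(b.tolist())
            z={"chest":.068,"tray":.022,"twin":.03}.get(th,.058)
            print(np.array([ray(n,p,z) for p in b])[:,:2].tolist())
cv2.imwrite("pics/crop.png",cv2.resize(im[150:340,150:440],None,fx=2.7,fy=2.7,interpolation=cv2.INTER_CUBIC))
E
```

```text
chest top 0.6 [315.1, 168.4, 116.9, 99.7] 10252
chest top 0.2 [325.5, 254.9, 57.4, 11.7] 648
[[316.5345458984375, 168.1931610107422], [427.40673828125, 165.9304656982422], [429.436279296875, 265.37884521484375], [318.5640869140625, 267.64154052734375]]
[[0.7680058480169197, 0.09893790799671719], [0.7684958103138715, -0.14035590240842663], [0.5525256522266135, -0.12923165266424538], [0.5529862361134619, 0.1003785003691371]]
chest scene 0.92 [266.9, 167.6, 131.6, 92.5] 7855
wide_front top 0.67 [325.2, 255.5, 56.9, 13.9] 632
[[324.0, 256.0], [382.0, 256.0], [382.0, 267.0], [324.0, 267.0]]
[[0.5785521398536284, 0.08802937438095634], [0.5758539825778697, -0.03358673368109111], [0.5526521924237473, -0.03236581367025554], [0.5553795003793329, 0.0887053854235474]]
wide_front scene 0.62 [350.0, 209.4, 34.9, 45.4] 995
slim_front top 0.56 [387.3, 257.6, 39.6, 8.4] 357
[[387.0, 255.0], [423.0, 255.0], [423.0, 265.0], [387.0, 265.0]]
[[0.5777407539211727, -0.04420707362432516], [0.5760623310170496, -0.1199661709675672], [0.554925191976223, -0.11850214502698128], [0.5566201429442874, -0.0430528674
[... 308 characters left out ...]
1], [0.6203715234634984, 0.2720902486696939], [0.510582439426172, 0.23314656380814325], [0.45208601923790487, 0.407457096049208]]
tray scene 0.77 [249.0, 298.2, 90.3, 97.1] 6026
tray scene 0.48 [268.1, 168.7, 132.5, 91.5] 7711
twin top 0.49 [182.9, 286.0, 15.7, 13.1] 111
[[182.08001708984375, 292.55999755859375], [188.32000732421875, 284.239990234375], [197.44000244140625, 291.08001708984375], [191.20001220703125, 299.4000244140625]]
[[0.5114541144850139, 0.38899268835276135], [0.5287460029940172, 0.376305220387271], [0.5138229154032459, 0.3567262818253101], [0.4966257771131307, 0.3694512655590333]]
twin scene 0.85 [291.2, 342.2, 19.1, 21.2] 307
twin scene 0.23 [380.0, 187.8, 23.3, 35.4] 425
```

View pics/crop.png

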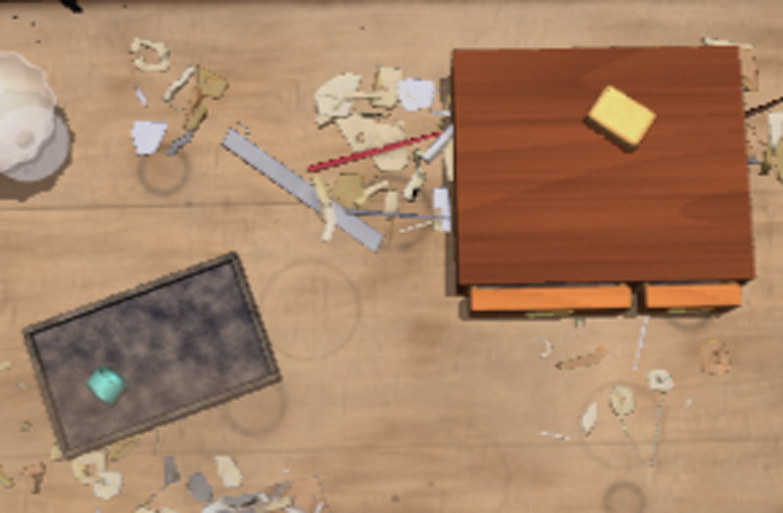

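```bash
cat > fit.py <<'E'
from h import *
from scipy.optimize import least_squares
np.set_printoptions(suppress=True,precision=4)
c=lambda u,v:np.array([u/2.7+150,v/2.7+150])
obs=[((.095,.115,.068),c(453,49)),((.095,-.115,.068),c(740,46)),((-.095,-.115,.068),c(753,278)),((-.095,.115,.068),c(457,281)),
((-.114,.1055,.058),c(472,310)),((-.114,-.0195,.058),c(632,306)),((-.114,-.0305,.058),c(645,307)),((-.114,-.1055,.058),c(740,304))]
def W(q,P):
    a=q[2];return np.array([q[0]+np.cos(a)*P[0]-np.sin(a)*P[1],q[1]+np.sin(a)*P[0]+np.cos(a)*P[1],P[2]])
f=lambda q:np.concatenate([proj("top",W(q,P))-o for P,o in obs])
r=least_squares(f,[.66,-.02,0]);print("chest",r.x,r.fun.reshape(-1,2))
q=r.x
tb=[c(24,332),c(236,252),c(280,378),c(68,458)]
tp=np.array([ray("top",p,.022)[:2] for p in tb]);print("tray",tp,tp.mean(0),np.linalg.norm(np.diff(tp,axis=0),axis=1))
im=imaging.get_image("scene").copy()
for P in [(-.114,.1055,.058),(-.114,-.0195,.058),(-.114,-.0305,.058),(-.114,-.1055,.058),(-.114,.1055,.013),(-.095,.115,.068),(-.095,.115,.0),(.095,.115,.068),(-.095,-.115,.068)]:
    u=proj("scene",W(q,P));cv2.circle(im,tuple(np.round(u*1).astype(int)),1,(0,255,0),-1)
for p in tp:
    u=proj("scene",(*p,.022));cv2.circle(im,tuple(np.round(u).astype(int)),1,(0,255,0),-1)
cv2.imwrite("pics/scfit.png",cv2.resize(im[150:410,230:430],None,fx=2.3,fy=2.3,interpolation=cv2.INTER_CUBIC))
print(W(q,(-.114,.043,.036)))
E
python3 fit.py
```

```text
chest [ 0.6738 -0.0175 -0.0073] [[-0.252  -0.6901]
 [ 0.0619 -0.8047]
 [ 0.9246  0.2596]
 [ 0.0352  0.7742]
 [-0.9249 -0.2787]
 [-0.4149  0.3021]
 [ 0.0174 -0.1473]
 [ 0.5541  0.4255]]
tray [[0.5552 0.4418]
 [0.6162 0.2741]
 [0.514  0.2388]
 [0.4556 0.404 ]] [0.5353 0.3397] [0.1784 0.1081 0.1752]
[0.5601 0.0263 0.036 ]
```

View pics/scfit.png

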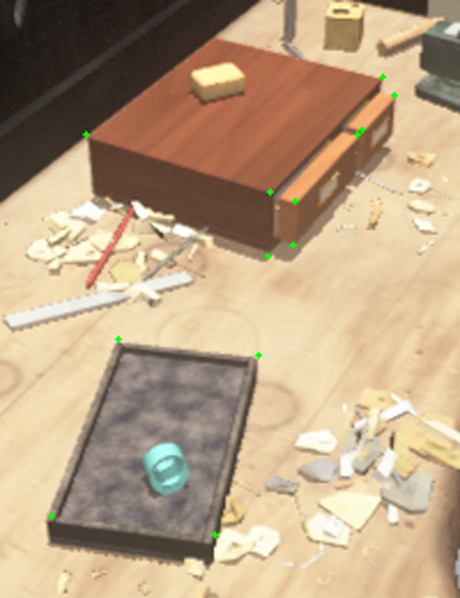

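Emit:
arm_command(
  steps=[
    [[0, 0, -0.022], [20, 35, -6], 255],
    [[0, 0, -0.022], [20, 35, -6], 255],
    [[0, 0, -0.022], [20, 35, -6], 255],
    [[0, 0, -0.022], [20, 35, -6], 255],
    [[0, 0, -0.022], [20, 35, -6], 255],
    [[0, 0, -0.022], [20, 35, -6], 255],
    [[0, 0, -0.022], [20, 35, -6], 255],
    [[0, 0, -0.022], [20, 35, -6], 255],
    [[0, 0, -0.022], [20, 35, -6], 255],
    [[0, 0, -0.022], [20, 35, -6], 255],
    [[0, 0, -0.022], [20, 35, -6], 255],
    [[0, 0, -0.022], [20, 35, -6], 255],
    [[0, 0, -0.022], [20, 35, -6], 255],
    [[0, 0, -0.022], [20, 35, -6], 255],
    [[0, 0, -0.022], [20, 35, -6], 255],
    [[0, 0, -0.022], [20, 35, -6], 255],
    [[0, 0, 0], [0, 0, 0], 255],
    [[0, 0, 0], [0, 0, 0], 255],
  ],
  newtons=30,
)

```text
clock: 3.0
position: [0.515, 0.0189, 0.1353]
ee_rot: [0.0, 1.0, -0.002, -0.0]
contact_force: [0.3, -0.2, -0.1]
width: -0.0001
```

Emit:
arm_command(
  steps=[
    [[0, 0, 0], [0, 2, -26], 255],
    [[0, 0, 0], [0, 2, -26], 255],
    [[0, 0, 0], [0, 2, -26], 255],
    [[0, 0, 0], [0, 1, -25], 255],
    [[0, 0, 0], [8, 0, 0], 255],
    [[0, 0, 0], [8, 0, 0], 255],
    [[0, 0, 0], [8, 0, 0], 255],
    [[0, 0, 0], [0, 0, 0], 255],
  ],
)

```text
clock: 4.0
position: [0.5411, 0.0259, 0.0333]
ee_rot: [0.0, 1.0, -0.003, 0.001]
contact_force: [-0.5, 0.0, -0.7]
width: -0.0001
```

Run:
```python
from h import *
im=imaging.get_image("scene");cv2.imwrite("pics/a.png",cv2.resize(im[150:300,260:460],None,fx=3.5,fy=3.5,interpolation=cv2.INTER_CUBIC));print(st())
```

```text
(4.05, array([0.5402, 0.0261, 0.033 ]), array([ 1.0e-04,  1.0e+00, -2.6e-03,  6.0e-04]), array([ 0.66, -0.08, -0.27]), 4.449882330036963e-06)
```

View pics/a.png

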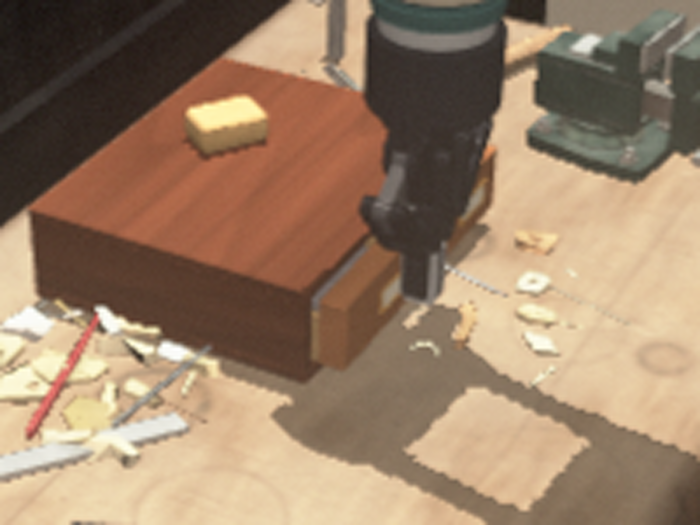

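Emit:
arm_command(
  steps=[
    [[0, 0, 0], [2, 0, 0], 255],
    [[0, 0, 0], [2, 0, 0], 255],
    [[0, 0, 0], [2, 0, 0], 255],
    [[0, 0, 0], [2, 0, 0], 255],
    [[0, 0, 0], [1, 0, 0], 255],
    [[0, 0, 0], [1, 0, 0], 255],
  ],
)

```text
clock: 4.8
position: [0.5482, 0.0263, 0.0321]
ee_rot: [-0.0, 1.0, -0.003, -0.001]
contact_force: [-3.8, 0.2, 2.4]
width: -0.0001
```

Emit:
arm_command(
  steps=[
    [[0, 0, 0], [1, 0, 0], 255],
    [[0, 0, 0], [1, 0, 0], 255],
  ],
)

```text
clock: 5.05
position: [0.551, 0.0263, 0.0321]
ee_rot: [-0.0, 1.0, -0.003, -0.001]
contact_force: [-4.3, -0.2, 1.3]
width: -0.0001
```

Emit:
arm_command(
  steps=[
    [[0, 0, 0], [1, 0, 0], 255],
    [[0, 0, 0], [1, 0, 0], 255],
  ],
)

```text
clock: 5.3
position: [0.5529, 0.0262, 0.0321]
ee_rot: [-0.0, 1.0, -0.003, -0.001]
contact_force: [-5.2, -0.1, 1.6]
width: -0.0001
```

Emit:
arm_command(
  steps=[
    [[0, 0, 0], [1, 0, 0], 255],
    [[0, 0, 0], [1, 0, 0], 255],
  ],
)

```text
clock: 5.55
position: [0.5548, 0.0263, 0.0321]
ee_rot: [-0.0, 1.0, -0.003, -0.001]
contact_force: [-6.8, -0.0, 1.6]
width: 0.0002
```

Emit:
arm_command(
  steps=[
    [[0, 0, 0], [1, 0, 0], 255],
  ],
)

```text
clock: 5.68
position: [0.555, 0.0262, 0.0321]
ee_rot: [0.0, 1.0, -0.003, -0.002]
contact_force: [-7.1, -0.4, 3.4]
width: -0.0002
```

Emit:
arm_command(
  steps=[
    [[0, 0, 0], [1, 0, 0], 255],
  ],
)

```text
clock: 5.8
position: [0.555, 0.0263, 0.0321]
ee_rot: [0.0, 1.0, -0.002, -0.003]
contact_force: [-9.3, -1.2, 4.9]
width: 0.0
```

Emit:
arm_command(
  steps=[
    [[0, 0, 0], [0.7, 0, 0], 255],
    [[0, 0, 0], [0, 0, 0], 255],
  ],
)

```text
clock: 6.05
position: [0.5551, 0.0262, 0.0321]
ee_rot: [0.0, 1.0, -0.002, -0.003]
contact_force: [-9.5, -0.4, 5.3]
width: 0.0001
```

Emit:
arm_command(
  steps=[
    [[0, 0, 0], [-10, 0, 0], 255],
    [[0, 0, 0], [-10, 0, 0], 255],
    [[0, 0, 0], [-10, 0, 0], 255],
    [[0, 0, 0], [-10, 0, 0], 255],
    [[0, 0, 0], [-10, 0, 0], 255],
    [[0, 0, 0], [-12, 0, 0], 255],
    [[0, 0, 0], [-12, 0, 0], 255],
    [[0, 0, 0], [0, 0, 0], 255],
    [[0, 0, 0], [0, 0, 0], 255],
  ],
)

```text
clock: 7.18
position: [0.4847, 0.0261, 0.0325]
ee_rot: [0.0, 1.0, -0.003, 0.001]
contact_force: [-0.2, -0.1, 0.9]
width: 0.0003
```

Run:
```python
from h import *
im=imaging.get_image("scene");cv2.imwrite("pics/b.png",cv2.resize(im[150:300,260:460],None,fx=3.5,fy=3.5,interpolation=cv2.INTER_CUBIC));print(st())
```

```text
(7.225, array([0.4849, 0.0261, 0.0325]), array([ 1.0e-04,  1.0e+00, -2.6e-03,  6.0e-04]), array([ 0.01,  0.09, -0.08]), -0.00019577660907094103)
```

View pics/b.png

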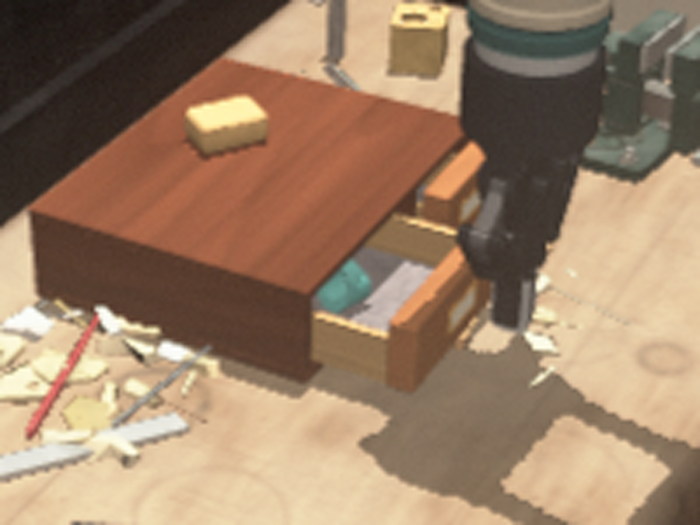

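Emit:
arm_command(
  steps=[
    [[0, 0, 0], [0, 0, 27], 255],
    [[0, 0, 0], [0, 0, 27], 255],
    [[0, 0, 0], [16, 0, 0], 255],
    [[0, 0, 0], [16, 0, 0], 255],
    [[0, 0, 0], [16, 0, 0], 255],
    [[0, 0, 0], [16, 0, 0], 255],
    [[0, 0, 0], [0, 0, 0], 255],
  ],
)

```text
clock: 8.1
position: [0.5497, 0.0261, 0.0857]
ee_rot: [0.0, 1.0, -0.003, -0.0]
contact_force: [0.3, -0.2, -0.6]
width: -0.0002
```

Run:
```python
from h import *
im=imaging.get_image("top");cv2.imwrite("pics/c.png",cv2.resize(im[200:340,280:450],None,fx=4,fy=4,interpolation=cv2.INTER_CUBIC));print(st())
```

```text
(8.15, array([0.5483, 0.0262, 0.0856]), array([-0.0e+00,  1.0e+00, -2.6e-03, -7.0e-04]), array([-0.61,  0.02, -0.83]), -3.670293559288602e-05)
```

View pics/c.png

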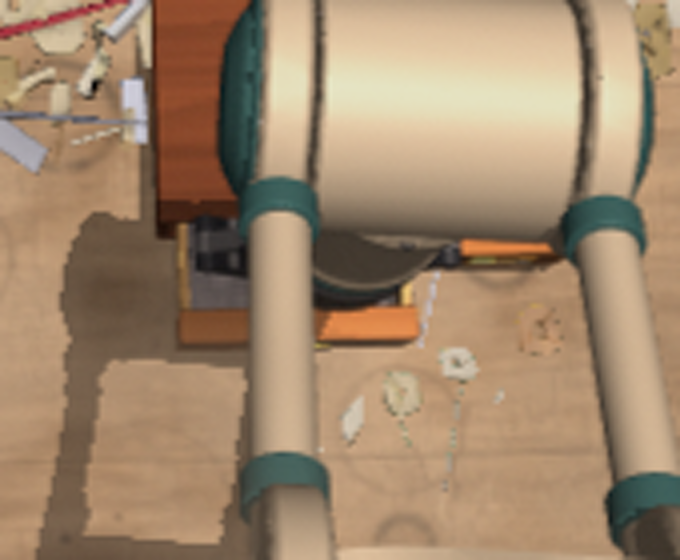

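Emit:
arm_command(
  steps=[
    [[0, 0, 0], [0, 0, -17], 255],
    [[0, 0, 0], [0, 0, -17], 255],
    [[0, 0, 0], [0, 0, -16], 255],
    [[0, 0, 0], [0, 0, 0], 255],
  ],
)

```text
clock: 8.65
position: [0.5466, 0.0263, 0.035]
ee_rot: [-0.0, 1.0, -0.003, -0.002]
contact_force: [0.1, -0.3, 0.2]
width: 0.0002
```

Emit:
arm_command(
  steps=[
    [[0, 0, 0], [-2, 0, 0], 255],
    [[0, 0, 0], [-2, 0, 0], 255],
    [[0, 0, 0], [-3, 0, 0], 255],
    [[0, 0, 0], [-4, 0, 0], 255],
    [[0, 0, 0], [-6, 0, 0], 255],
    [[0, 0, 0], [-6, 0, 0], 255],
    [[0, 0, 0], [-6, 0, 0], 255],
    [[0, 0, 0], [-6, 0, 0], 255],
    [[0, 0, 0], [-6, 0, 0], 255],
    [[0, 0, 0], [-6, 0, 0], 255],
    [[0, 0, 0], [-6, 0, 0], 255],
    [[0, 0, 0], [-4, 0, 0], 255],
    [[0, 0, 0], [-3, 0, 0], 255],
    [[0, 0, 0], [-1, 0, 0], 255],
    [[0, 0, 0], [0, 0, 0], 255],
  ],
)

```text
clock: 10.52
position: [0.4865, 0.0263, 0.0361]
ee_rot: [-0.0, 1.0, -0.003, -0.001]
contact_force: [-0.1, 0.7, 0.8]
width: 0.0001
```

Emit:
arm_command(
  steps=[
    [[0, 0, 0], [4, 0, 0], 0],
    [[0, 0, 0], [0, 0, 25], 130],
    [[0, 0, 0], [0, 0, 30], 130],
    [[0, 0, 0], [0, -30, 40], 130],
    [[0, 0, 0], [-10, -50, 30], 130],
    [[0, 0, 0], [-10, -50, 10], 130],
    [[0, 0, 0], [-10, -50, 0], 130],
    [[0, 0, 0], [0, 0, 0], 130],
  ],
)

```text
clock: 11.52
position: [0.461, -0.157, 0.1715]
ee_rot: [0.001, 1.0, -0.005, 0.0]
contact_force: [-0.2, 0.6, 0.1]
width: 0.0416
```

Run:
```python
from h import *
im=imaging.get_image("top");cv2.imwrite("pics/d.png",cv2.resize(im[200:340,280:450],None,fx=4,fy=4,interpolation=cv2.INTER_CUBIC));print(st())
im2=imaging.get_image("scene");cv2.imwrite("pics/e.png",cv2.resize(im2[150:300,260:460],None,fx=3.5,fy=3.5,interpolation=cv2.INTER_CUBIC))
for n in("top","scene"):
    for q in finder.cut_out(n,"ring")[:3]: print(n,q["score"],q["extent"],int(q["pixels"].sum()))
```

```text
(11.575, array([ 0.461 , -0.155 ,  0.1713]), array([-2.0e-04,  1.0e+00, -4.3e-03, -0.0e+00]), array([-0.74,  0.55, -1.13]), 0.041733901905928565)
scene 0.65 [373.2, 231.5, 18.6, 14.5] 196
```

View pics/d.png

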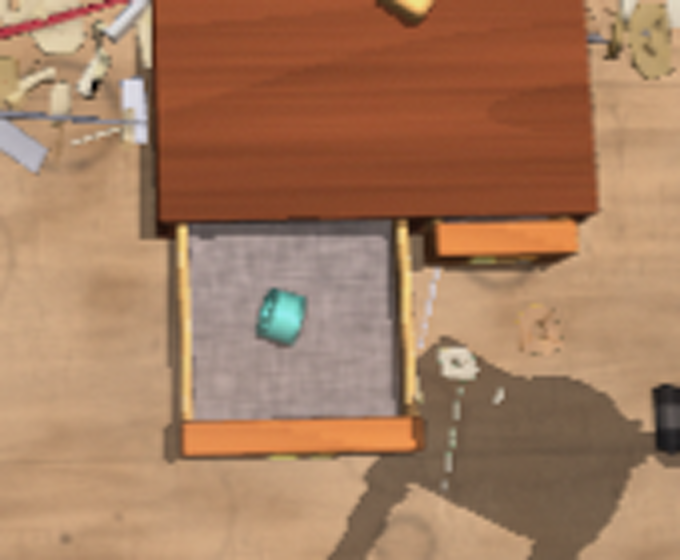

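View pics/e.png

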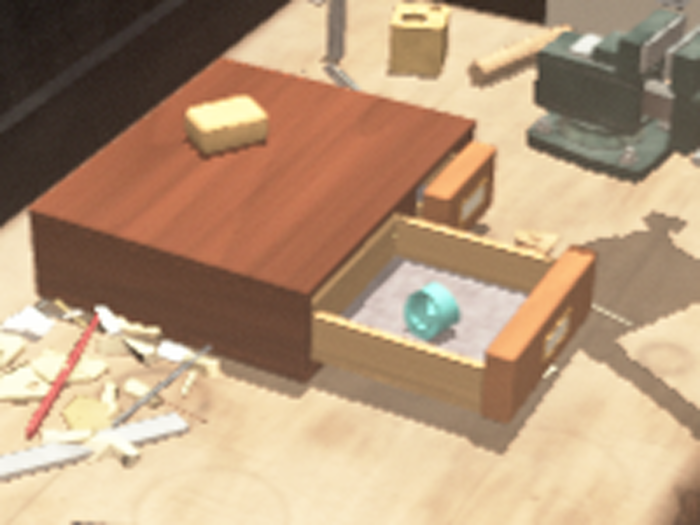

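Run:
```python
from h import *
np.set_printoptions(suppress=True,precision=4)
for n in("top","scene"):
    im=imaging.get_image(n);p=imaging.camera_params(n);print(n,"cam",-np.array(p["R"]).T@p["t"])
    h=cv2.cvtColor(im,cv2.COLOR_BGR2HSV);m=cv2.inRange(h,(80,70,40),(98,255,255))
    w=(slice(255,300),slice(325,385)) if n=="top" else (slice(215,260),slice(360,410))
    mm=np.zeros_like(m);mm[w]=m[w]
    b,c=rect(mm>0);mo=cv2.moments(c);cc=(mo["m10"]/mo["m00"],mo["m01"]/mo["m00"])
    print(b,cc,cv2.minAreaRect(c),ray(n,cc,.034), (mm>0).sum())
    z=cv2.resize(im[w],None,fx=11,fy=11,interpolation=cv2.INTER_CUBIC);cv2.imwrite(f"pics/z_{n}.png",z)
    if n=="top":
        print([ray(n,x,.04) for x in b])
        # drawer panel edges
        for x in [(325,314.5),(384,314),(325,306),(384,304)]:print(ray(n,x,.058))
```

```text
top cam [0.4287 0.1301 1.0214]
[[343.3 282.1]
 [346.9 271.3]
 [356.5 274.5]
 [352.9 285.3]] (349.9623655913978, 278.31720430107526) ((349.9000244140625, 278.3000183105469), (10.11928653717041, 11.384199142456055), 18.434947967529297) [0.5331 0.0331 0.034 ] 111
[array([0.5247, 0.0481, 0.04  ]), array([0.5475, 0.0396, 0.04  ]), array([0.5402, 0.0196, 0.04  ]), array([0.5175, 0.0281, 0.04  ])]
[0.4576 0.0895 0.058 ]
[ 0.4557 -0.0314  0.058 ]
[0.4748 0.089  0.058 ]
[ 0.476  -0.0325  0.058 ]
scene cam [0.1838 0.8478 0.6308]
[[373.3294 238.7177]
 [383.7059 229.8236]
 [390.9059 238.2236]
 [380.5294 247.1177]] (382.629191321499, 239.4299802761341) ((382.11767578125, 238.47061157226562), (11.063454627990723, 13.666619300842285), 49.398704528808594) [0.5285 0.0402 0.034 ] 106
```

View pics/z_top.png

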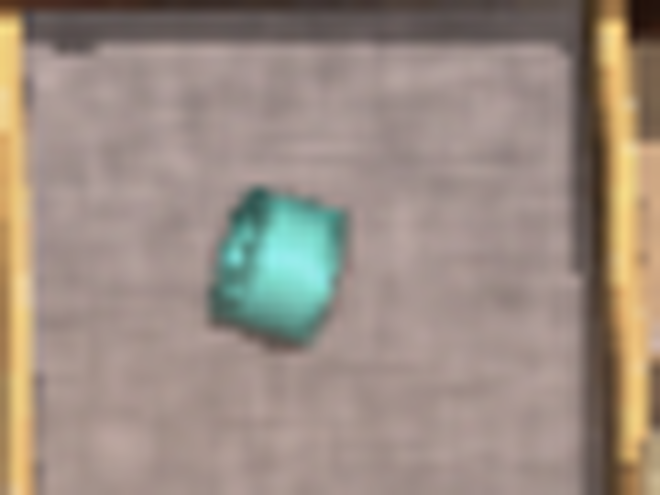

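View pics/z_scene.png

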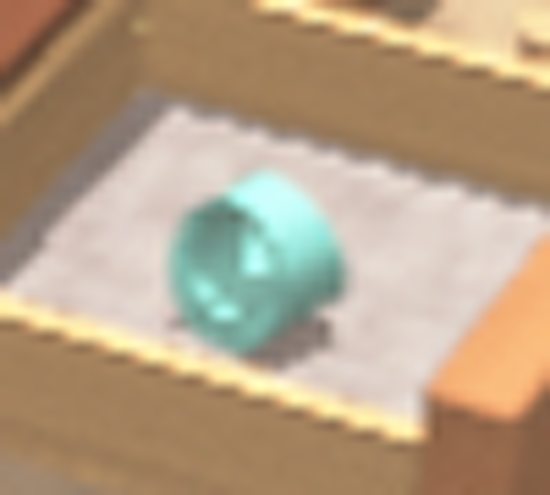

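Emit:
arm_command(
  steps=[
    [[0, 0, -0.052], [12, 32, -8], 130],
    [[0, 0, -0.052], [12, 32, -8], 130],
    [[0, 0, -0.052], [12, 32, -8], 130],
    [[0, 0, -0.052], [12, 32, -8], 130],
    [[0, 0, -0.052], [12, 32, -8], 130],
    [[0, 0, -0.052], [11, 29, -8], 130],
    [[0, 0, 0], [0, 0, -16], 130],
    [[0, 0, 0], [0, 0, -16], 130],
    [[0, 0, 0], [0, 0, 0], 130],
  ],
)

```text
clock: 12.95
position: [0.5309, 0.0365, 0.0902]
ee_rot: [0.0, 0.988, -0.157, -0.002]
contact_force: [0.0, 0.1, 0.6]
width: 0.0418
```

Run:
```python
from h import *
im2=imaging.get_image("scene");cv2.imwrite("pics/f.png",cv2.resize(im2[150:300,300:460],None,fx=4,fy=4,interpolation=cv2.INTER_CUBIC));print(st())
```

```text
(13.0, array([0.5317, 0.0362, 0.091 ]), array([ 1.000e-04,  9.876e-01, -1.571e-01, -7.000e-04]), array([-0.99,  0.29,  0.21]), 0.04180723924072067)
```

View pics/f.png

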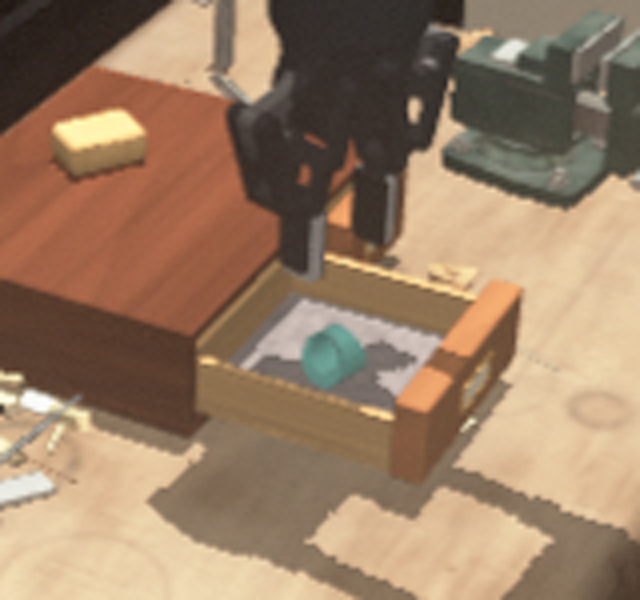

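Emit:
arm_command(
  steps=[
    [[0, 0, 0], [0, -2.5, -14], 140],
    [[0, 0, 0], [0, 0, -14], 140],
    [[0, 0, 0], [0, 0, -14], 140],
    [[0, 0, 0], [0, 0, 0], 140],
  ],
)

```text
clock: 13.5
position: [0.5309, 0.0327, 0.0478]
ee_rot: [0.0, 0.987, -0.158, -0.002]
contact_force: [-0.6, 0.0, -0.1]
width: 0.0384
```

Run:
```python
from h import *
im2=imaging.get_image("scene");cv2.imwrite("pics/g.png",cv2.resize(im2[180:280,330:460],None,fx=6,fy=6,interpolation=cv2.INTER_CUBIC));print(st())
s=telemetry.get_state();p=s["position"]
for y in(.021,-.021):
  for x in(.011,-.011):
    t=-.316;X=[p[0]+x*np.cos(t)-y*np.sin(t),p[1]+x*np.sin(t)+y*np.cos(t),p[2]+.005];print(proj("scene",X))
```

```text
(13.55, array([0.5316, 0.0326, 0.0485]), array([ 1.000e-04,  9.874e-01, -1.580e-01, -9.000e-04]), array([ 0.17, -0.04, -0.26]), 0.03847197476421779)
[372.00302902 230.83851721]
[380.09301915 235.34081602]
[386.38301141 223.07334914]
[394.48416599 227.37634041]
```

View pics/g.png

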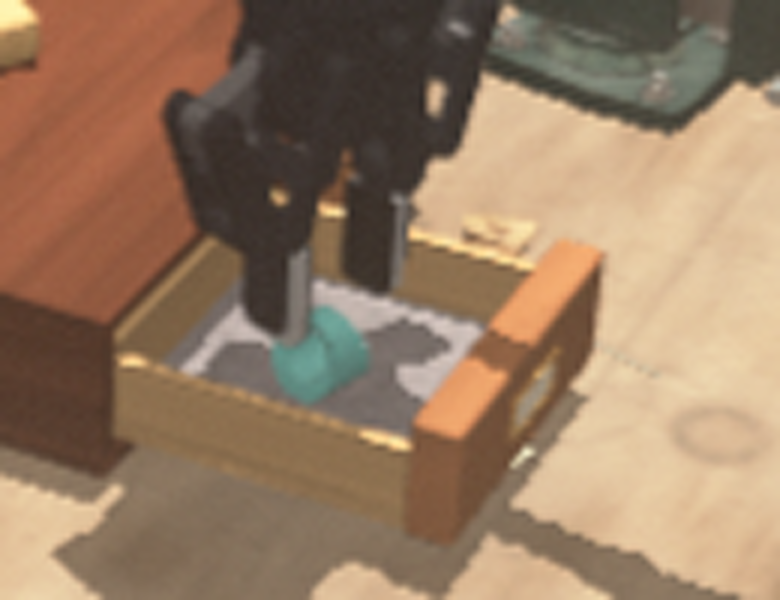

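Run:
```python
from h import *
t=-.316
def L(c,x,y,z): return [c[0]+x*np.cos(t)-y*np.sin(t),c[1]+x*np.sin(t)+y*np.cos(t),z]
c=(.532,.0335)
print("near face c",proj("scene",L(c,0,.012,.0335)),"far",proj("scene",L(c,0,-.012,.0335)),"top near",proj("scene",L(c,0,.012,.048)),"bot near",proj("scene",L(c,0,.012,.019)),"L/R",proj("scene",L(c,.0135,.012,.0335)),proj("scene",L(c,-.0135,.012,.0335)))
print("top img: corners",[proj("top",L(c,x,y,.036)).round(1) for x,y in((.0135,.012),(.0135,-.012),(-.0135,-.012),(-.0135,.012))])
print("tcp tip near", [proj("scene",L((.5316,.0326),x,.0192,.0485)).round(1) for x in(-.011,.011)])
```

```text
near face c [378.36084695 239.82213249] far [386.50849442 235.26964932] top near [378.66273864 233.81338045] bot near [378.06353073 245.73981579] L/R [373.49040422 237.06837106] [383.30986593 242.62032114]
top img: corners [array([346.2, 271. ]), array([357.1, 274.3]), array([353.6, 286.4]), array([342.7, 283.2])]
tcp tip near [array([380.6, 237.1]), array([372.5, 232.6])]
```

Emit:
arm_command(
  steps=[
    [[0, 0, 0], [0, 0, -10], 140],
    [[0, 0, 0], [0, 0, -10], 140],
    [[0, 0, 0], [0, 0, -5], 140],
    [[0, 0, 0], [0, 0, 0], 140],
  ],
  newtons=20,
)

```text
clock: 14.05
position: [0.5317, 0.0327, 0.0238]
ee_rot: [0.0, 0.987, -0.158, -0.001]
contact_force: [0.3, -0.2, -0.5]
width: 0.0385
```

Emit:
arm_command(
  steps=[
    [[0, 0, 0], [0, 0, 0], 160],
    [[0, 0, 0], [0, 0, 0], 175],
    [[0, 0, 0], [0, 0, 0], 190],
    [[0, 0, 0], [0, 0, 0], 210],
    [[0, 0, 0], [0, 0, 0], 230],
    [[0, 0, 0], [0, 0, 0], 255],
    [[0, 0, 0], [0, 0, 0], 255],
  ],
  newtons=20,
)

```text
clock: 14.92
position: [0.5324, 0.0327, 0.0247]
ee_rot: [0.0, 0.987, -0.158, 0.0]
contact_force: [1.1, -0.7, 4.1]
width: 0.0207
```

Run:
```python
from h import *
im2=imaging.get_image("scene");cv2.imwrite("pics/i.png",cv2.resize(im2[180:280,330:460],None,fx=6,fy=6,interpolation=cv2.INTER_CUBIC));print(st())
```

```text
(14.975, array([0.5324, 0.0327, 0.0246]), array([ 0.000e+00,  9.875e-01, -1.579e-01,  3.000e-04]), array([-0.39,  0.52,  4.89]), 0.020567070204040683)
```

View pics/i.png

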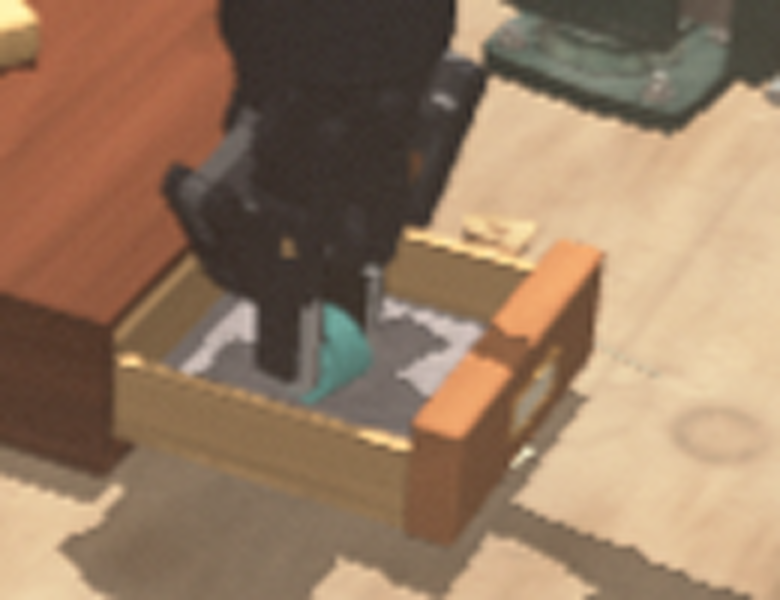

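Emit:
arm_command(
  steps=[
    [[0, 0, 0], [0, 0, 3], 255],
    [[0, 0, 0], [0, 0, 5], 255],
    [[0, 0, 0], [0, 0, 10], 255],
    [[0, 0, 0], [0, 0, 15], 255],
    [[0, 0, 0], [0, 0, 20], 255],
    [[0, 0, 0], [0, 0, 20], 255],
    [[0, 0, 0], [0, 0, 15], 255],
    [[0, 0, 0], [0, 0, 0], 255],
  ],
)

```text
clock: 15.98
position: [0.5332, 0.0326, 0.1139]
ee_rot: [-0.0, 0.987, -0.158, 0.002]
contact_force: [0.3, 0.2, -0.5]
width: 0.0202
```

Run:
```python
from h import *
im2=imaging.get_image("scene");cv2.imwrite("pics/j.png",cv2.resize(im2[150:250,330:460],None,fx=6,fy=6,interpolation=cv2.INTER_CUBIC));print(st())
im=imaging.get_image("top");cv2.imwrite("pics/k.png",cv2.resize(im[200:340,280:450],None,fx=4,fy=4,interpolation=cv2.INTER_CUBIC))
```

```text
(16.025, array([0.5324, 0.0327, 0.1129]), array([-0.000e+00,  9.874e-01, -1.579e-01,  6.000e-04]), array([ 0.11,  0.06, -0.11]), 0.020429547019693805)
```

View pics/j.png

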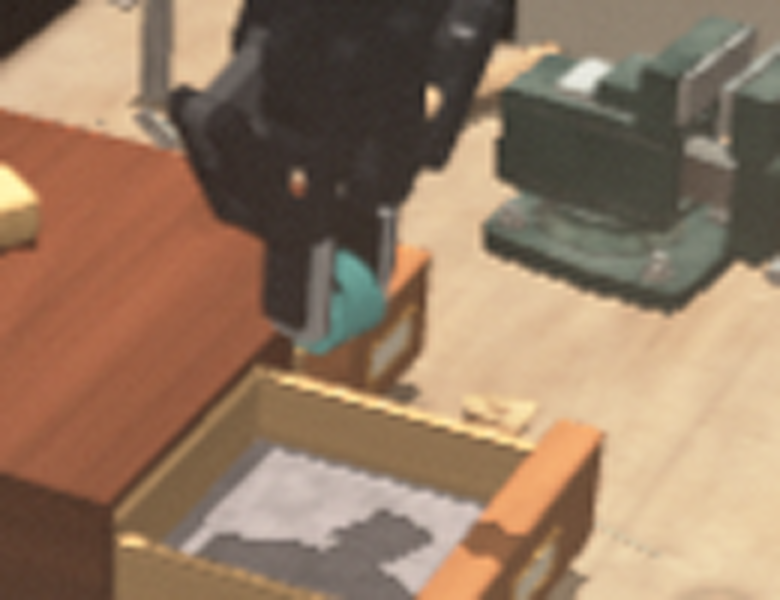

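Emit:
arm_command(
  steps=[
    [[0, 0, 0], [2, 15, 0], 255],
    [[0, 0, 0], [2, 28, 0], 255],
    [[0, 0, 0], [2, 30, 0], 255],
    [[0, 0, 0], [2, 30, 0], 255],
    [[0, 0, 0], [2, 30, 0], 255],
    [[0, 0, 0], [2, 30, 0], 255],
    [[0, 0, 0], [2, 30, 0], 255],
    [[0, 0, 0], [2, 30, 0], 255],
    [[0, 0, 0], [2, 25, -10], 255],
    [[0, 0, 0], [1, 15, -20], 255],
    [[0, 0, 0], [0, 0, -20], 255],
    [[0, 0, 0], [0, 0, -20], 255],
    [[0, 0, 0], [0, 0, 0], 255],
  ],
)

```text
clock: 17.7
position: [0.5488, 0.295, 0.0392]
ee_rot: [0.002, 0.987, -0.158, -0.003]
contact_force: [-0.3, 0.3, -0.6]
width: 0.0206
```

Run:
```python
from h import *
im2=imaging.get_image("scene");cv2.imwrite("pics/l.png",cv2.resize(im2[260:400,230:370],None,fx=5,fy=4.2,interpolation=cv2.INTER_CUBIC));print(st())
```

```text
(17.75, array([0.5499, 0.2954, 0.0406]), array([ 0.001 ,  0.9874, -0.1579, -0.0016]), array([ 0.01,  0.27, -0.27]), 0.020191269773652102)
```

View pics/l.png

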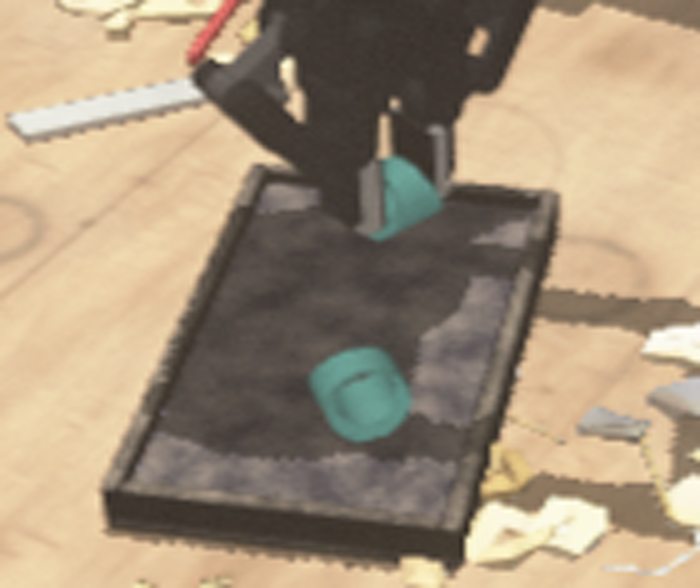

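Emit:
arm_command(
  steps=[
    [[0, 0, 0], [0, 0, -6], 255],
    [[0, 0, 0], [0, 0, -5], 255],
    [[0, 0, 0], [0, 0, -2], 255],
    [[0, 0, 0], [0, 0, 0], 255],
  ],
)

```text
clock: 18.25
position: [0.5511, 0.2957, 0.0294]
ee_rot: [0.0, 0.987, -0.158, 0.0]
contact_force: [-0.2, 0.1, 0.8]
width: 0.0203
```

Emit:
arm_command(
  steps=[
    [[0, 0, 0], [0, 0, -1.5], 255],
    [[0, 0, 0], [0, 0, -1], 255],
    [[0, 0, 0], [0, 0, 0], 255],
  ],
)

```text
clock: 18.62
position: [0.5511, 0.2957, 0.0268]
ee_rot: [0.0, 0.987, -0.158, -0.0]
contact_force: [-0.1, -0.2, -0.4]
width: 0.0206
```

Emit:
arm_command(
  steps=[
    [[0, 0, 0], [0, 0, -1], 255],
    [[0, 0, 0], [0, 0, 0], 255],
  ],
)

```text
clock: 18.88
position: [0.5511, 0.2957, 0.0258]
ee_rot: [0.0, 0.987, -0.158, -0.0]
contact_force: [0.0, -0.2, -0.2]
width: 0.0204
```

Emit:
arm_command(
  steps=[
    [[0, 0, 0], [0, 0, -1], 255],
    [[0, 0, 0], [0, 0, 0], 255],
  ],
)

```text
clock: 19.12
position: [0.551, 0.2957, 0.0247]
ee_rot: [0.0, 0.987, -0.158, -0.0]
contact_force: [0.5, 0.6, -0.8]
width: 0.0205
```

Emit:
arm_command(
  steps=[
    [[0, 0, 0], [0, 0, -1], 255],
    [[0, 0, 0], [0, 0, 0], 255],
  ],
)

```text
clock: 19.38
position: [0.5511, 0.2957, 0.0237]
ee_rot: [0.0, 0.987, -0.158, -0.0]
contact_force: [0.0, 0.5, 0.4]
width: 0.0208
```

Emit:
arm_command(
  steps=[
    [[0, 0, 0], [0, 0, -1], 255],
    [[0, 0, 0], [0, 0, 0], 255],
  ],
)

```text
clock: 19.62
position: [0.5512, 0.2957, 0.023]
ee_rot: [-0.0, 0.987, -0.158, 0.0]
contact_force: [-0.1, 0.2, 1.8]
width: 0.0198
```

Emit:
arm_command(
  steps=[
    [[0, 0, 0], [0, 0, 0], 205],
    [[0, 0, 0], [0, 0, 0], 180],
    [[0, 0, 0], [0, 0, 0], 160],
    [[0, 0, 0], [0, 0, 0], 145],
    [[0, 0, 0], [0, 0, 0], 140],
    [[0, 0, 0], [0, 0, 0], 140],
    [[0, 0, 0], [0, 0, 4], 140],
    [[0, 0, 0], [0, 0, 8], 140],
    [[0, 0, 0], [0, 0, 15], 140],
    [[0, 0, 0], [0, 0, 20], 140],
    [[0, 0, 0], [0, 0, 25], 140],
    [[0, 0, 0], [0, 0, 15], 140],
  ],
)

```text
clock: 21.12
position: [0.552, 0.2961, 0.1123]
ee_rot: [-0.001, 0.987, -0.158, 0.001]
contact_force: [-0.1, 0.5, -0.5]
width: 0.0385
```

Run:
```python
from h import *
im2=imaging.get_image("scene");cv2.imwrite("pics/m.png",cv2.resize(im2[260:400,230:370],None,fx=5,fy=4.2,interpolation=cv2.INTER_CUBIC));print(st())
```

```text
(21.175, array([0.5528, 0.2964, 0.1138]), array([-0.0015,  0.9875, -0.1579,  0.0025]), array([ 0.82, -0.05,  0.64]), 0.03866162954071844)
```

View pics/m.png

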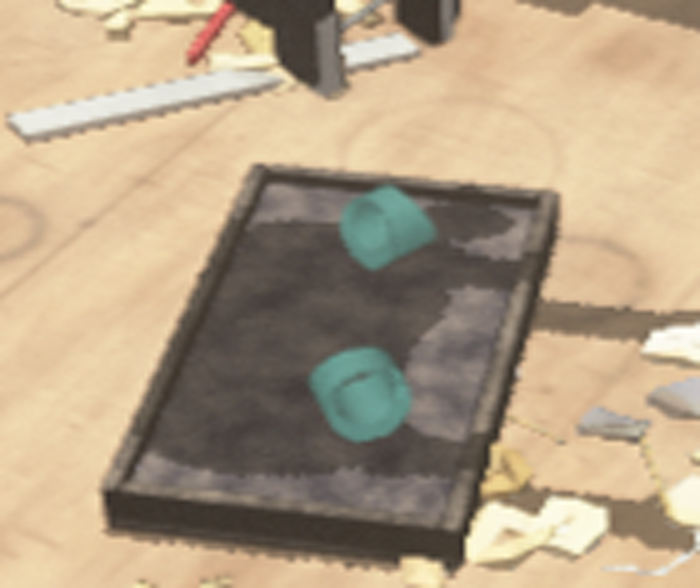

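Emit:
arm_command(
  steps=[
    [[0, 0, 0.03], [-14, -15, 5], 255],
    [[0, 0, 0.03], [-15, -27, 0], 255],
    [[0, 0, 0.03], [-15, -27, 0], 255],
    [[0, 0, 0.03], [-15, -28, 0], 255],
    [[0, 0, 0.03], [-15, -28, 0], 255],
    [[0, 0, 0.03], [-15, -28, 0], 255],
    [[0, 0, 0.03], [-15, -28, 0], 255],
    [[0, 0, 0.03], [-15, -28, 0], 255],
    [[0, 0, 0.03], [-11, -28, 0], 255],
    [[0, 0, 0.04], [-8, -28, 0], 255],
    [[0, 0, 0], [0, -5, -20], 255],
    [[0, 0, 0], [0, 0, -25], 255],
    [[0, 0, 0], [0, 0, -25], 255],
    [[0, 0, 0], [0, 0, -12], 255],
    [[0, 0, 0], [0, 0, 0], 255],
  ],
)

```text
clock: 23.05
position: [0.4126, 0.0258, 0.0323]
ee_rot: [-0.0, 1.0, -0.004, -0.001]
contact_force: [0.4, -0.1, -0.1]
width: 0.0001
```

Emit:
arm_command(
  steps=[
    [[0, 0, 0], [7, 0, 0], 255],
    [[0, 0, 0], [7, 0, 0], 255],
    [[0, 0, 0], [7, 0, 0], 255],
    [[0, 0, 0], [6, 0, 0], 255],
    [[0, 0, 0], [3, 0, 0], 255],
    [[0, 0, 0], [3, 0, 0], 255],
    [[0, 0, 0], [3, 0, 0], 255],
    [[0, 0, 0], [6, 0, 0], 255],
    [[0, 0, 0], [6, 0, 0], 255],
    [[0, 0, 0], [6, 0, 0], 255],
    [[0, 0, 0], [6, 0, 0], 255],
    [[0, 0, 0], [6, 0, 0], 255],
    [[0, 0, 0], [6, 0, 0], 255],
    [[0, 0, 0], [6, 0, 0], 255],
    [[0, 0, 0], [6, 0, 0], 255],
    [[0, 0, 0], [6, 0, 0], 255],
    [[0, 0, 0], [6, 0, 0], 255],
    [[0, 0, 0], [6, 0, 0], 255],
    [[0, 0, 0], [5, 0, 0], 255],
    [[0, 0, 0], [5, 0, 0], 255],
  ],
)

```text
clock: 25.55
position: [0.5251, 0.0256, 0.0328]
ee_rot: [0.0, 1.0, -0.004, -0.0]
contact_force: [-3.6, -0.5, 1.1]
width: -0.0003
```

Emit:
arm_command(
  steps=[
    [[0, 0, 0], [3, 0, 0], 255],
    [[0, 0, 0], [3, 0, 0], 255],
    [[0, 0, 0], [3, 0, 0], 255],
    [[0, 0, 0], [2, 0, 0], 255],
    [[0, 0, 0], [2, 0, 0], 255],
  ],
)

```text
clock: 26.18
position: [0.5381, 0.0256, 0.0328]
ee_rot: [0.0, 1.0, -0.004, -0.0]
contact_force: [-3.3, -1.9, 0.6]
width: 0.0003
```

Emit:
arm_command(
  steps=[
    [[0, 0, 0], [1, 0, 0], 255],
    [[0, 0, 0], [1, 0, 0], 255],
    [[0, 0, 0], [1, 0, 0], 255],
    [[0, 0, 0], [1, 0, 0], 255],
  ],
)

```text
clock: 26.68
position: [0.5422, 0.0256, 0.0328]
ee_rot: [0.0, 1.0, -0.004, 0.0]
contact_force: [-3.1, -2.2, 0.4]
width: -0.0001
```

Emit:
arm_command(
  steps=[
    [[0, 0, 0], [1, 0, 0], 255],
    [[0, 0, 0], [1, 0, 0], 255],
    [[0, 0, 0], [1, 0, 0], 255],
    [[0, 0, 0], [1, 0, 0], 255],
    [[0, 0, 0], [1, 0, 0], 255],
    [[0, 0, 0], [1, 0, 0], 255],
  ],
)

```text
clock: 27.42
position: [0.5482, 0.0256, 0.0328]
ee_rot: [0.0, 1.0, -0.004, -0.0]
contact_force: [-4.3, -3.0, -1.1]
width: 0.0002
```

Emit:
arm_command(
  steps=[
    [[0, 0, 0], [1, 0, 0], 255],
    [[0, 0, 0], [1, 0, 0], 255],
    [[0, 0, 0], [1, 0, 0], 255],
  ],
)

```text
clock: 27.8
position: [0.5512, 0.0257, 0.0328]
ee_rot: [0.0, 1.0, -0.004, -0.0]
contact_force: [-4.0, -2.9, -0.1]
width: -0.0
```

Emit:
arm_command(
  steps=[
    [[0, 0, 0], [1, 0, 0], 255],
    [[0, 0, 0], [1, 0, 0], 255],
  ],
)

```text
clock: 28.05
position: [0.5532, 0.0257, 0.0328]
ee_rot: [0.0, 1.0, -0.004, -0.0]
contact_force: [-3.3, -2.6, -0.1]
width: -0.0001
```

Emit:
arm_command(
  steps=[
    [[0, 0, 0], [1, 0, 0], 255],
    [[0, 0, 0], [0, 0, 0], 255],
  ],
)

```text
clock: 28.3
position: [0.5543, 0.0258, 0.0328]
ee_rot: [-0.0, 1.0, -0.004, 0.0]
contact_force: [-3.0, -2.2, -0.1]
width: 0.0002
```

Emit:
arm_command(
  steps=[
    [[0, 0, 0], [1, 0, 0], 255],
    [[0, 0, 0], [1, 0, 0], 255],
  ],
)

```text
clock: 28.55
position: [0.5558, 0.0258, 0.0328]
ee_rot: [0.0, 1.0, -0.004, -0.0]
contact_force: [-4.4, -2.5, 0.2]
width: 0.0001
```

Emit:
arm_command(
  steps=[
    [[0, 0, 0], [1, 0, 0], 255],
    [[0, 0, 0], [1, 0, 0], 255],
  ],
)

```text
clock: 28.8
position: [0.5564, 0.0258, 0.0328]
ee_rot: [0.0, 1.0, -0.004, -0.002]
contact_force: [-8.0, -2.2, 4.2]
width: 0.0
```

Emit:
arm_command(
  steps=[
    [[0, 0, 0], [1, 0, 0], 255],
  ],
)

```text
clock: 28.92
position: [0.5564, 0.0258, 0.0327]
ee_rot: [0.0, 1.0, -0.003, -0.003]
contact_force: [-10.7, -3.1, 5.6]
width: 0.0001
```

Stop reached at about 10 N. Back off gently.

Emit:
arm_command(
  steps=[
    [[0, 0, 0], [-2, 0, 0], 255],
    [[0, 0, 0], [-3, 0, 0], 255],
    [[0, 0, 0], [-3, 0, 0], 255],
    [[0, 0, 0], [-4, 0, 0], 255],
    [[0, 0, 0], [-8, 0, 0], 255],
    [[0, 0, 0], [-15, 0, 0], 255],
    [[0, 0, 0], [-20, 0, 0], 255],
    [[0, 0, 0], [-20, 0, 20], 255],
    [[0, 0, 0], [0, -30, 40], 255],
    [[0, 0, 0], [-10, -40, 30], 255],
    [[0, 0, 0], [-10, -40, 10], 255],
    [[0, 0, 0], [-10, -40, 0], 255],
    [[0, 0, 0], [0, 0, 0], 255],
  ],
)

```text
clock: 30.55
position: [0.4534, -0.1262, 0.1332]
ee_rot: [0.001, 1.0, -0.006, 0.001]
contact_force: [-0.1, 0.5, -0.1]
width: 0.0
```

Run:
```python
from h import *
im2=imaging.get_image("scene");cv2.imwrite("pics/n.png",cv2.resize(im2[150:410,230:470],None,fx=2.3,fy=2.3,interpolation=cv2.INTER_CUBIC));print(st())
im=imaging.get_image("top");cv2.imwrite("pics/o.png",cv2.resize(im[150:340,150:440],None,fx=2.7,fy=2.7,interpolation=cv2.INTER_CUBIC))
```

```text
(30.6, array([ 0.4534, -0.1248,  0.133 ]), array([-1.0e-04,  1.0e+00, -5.1e-03,  3.0e-04]), array([ 0.11, -0.31,  0.06]), -0.00015635354945392116)
```

View pics/n.png

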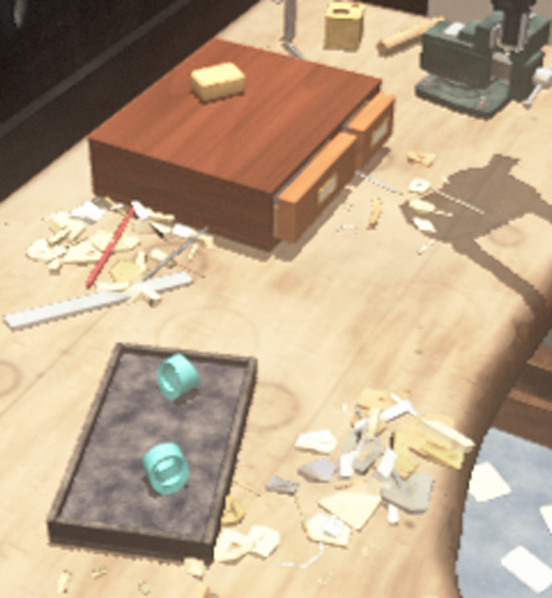

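View pics/o.png

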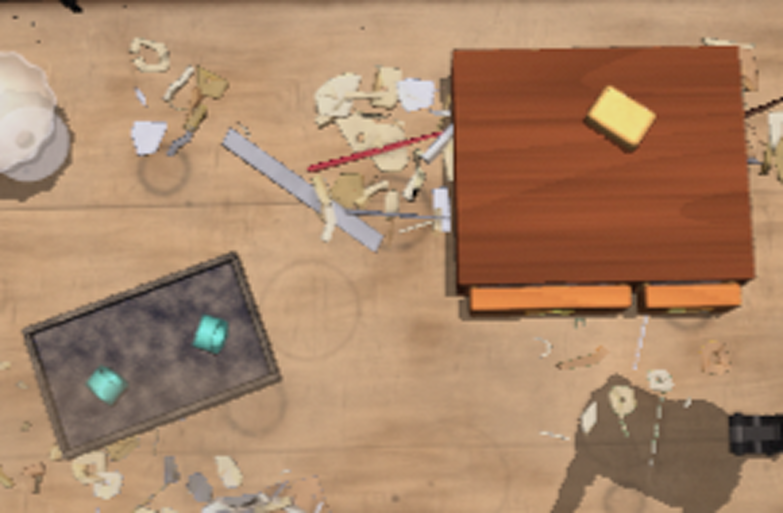

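```bash
python3 -c "
from rig import manip; print(manip.sign_off())"
```

```text
the job is handed in; nothing more can be done
None
```

The job is handed in: the second ring is on the tray beside its twin and the wide drawer is shut. The sign-off gave no verdict, so what follows comes from my own checks. The clock read about 30.6 s just before hand-in.

- **Opening:** I pressed the wide drawer to its stop at about 9.5 N. It sprang out once I backed off, and I drew it to about 0.10 m with the closed fingers hooked behind the panel, instead of pinching the edge.
- **Ring:** I gripped it across its band at 20 N and lowered it onto the velvet until contact showed at about 1.8 N, then let go. The grip closed to about 20 mm, not the 24 mm listed; I took the band to be tapered. It did not slip.
- **Closing:** I pushed the wide drawer to its stop at about 10.7 N and backed off.

The last pictures show both drawer fronts level and where they were at the start. The wide drawer was still shut about 1 s after I let go. Both rings stand inside the tray's rim, and the tray and twin look unmoved. The arm was clear of everything. No check failed. In locating the ring, the two cameras differed by a few millimetres, and the grasp worked.

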